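Tare the kitchen scale with its zero wheel and weigh a tomato

TASK

Weigh the tomato on the kitchen scale. First, with only the empty bowl standing on it, roll the scale's zero wheel (the black thumbwheel that peeps out of the slot in the aluminium panel on its right shoulder) with a fingertip until it has brought the dial's red zero mark under the needle, and take the finger off to see that it stays there; press only lightly, about as hard as the stiff wheel needs to turn (5 to 9 N; its springy mount is strained at 12 N). Then set the tomato down gently in the bowl and let go, so that the needle shows the tomato's own weight; leave the bowl on the platform and do not disturb the other things.

Things in the scene. Friction and masses are not known exactly. Their poses are not given: they have to be found in the camera images.
- scale: Mint-green spring kitchen scale, 210 (x) x 190 (y) x 60 mm, fixed to the worktop. Origin: centre of its underside; x to its back (away from the robot at yaw 0), y to its left, z up. Front left: a slope with the round dial, 100 mm across, tilted 30 degrees to the front, needle under a window. Front right: a level shoulder with the aluminium panel and zero wheel. Back: the round steel platform.
- panel_slot (a point): Centre of the slot mouth in the aluminium panel (86 x 44 mm, level, its top face 60 mm up) on the scale's right shoulder, at (-57, -68, 60) mm in the scale's frame. The slot is 40 mm long (along the scale's x) and 14 mm wide. Rolling the wheel's top to the scale's front (-x, to the robot) turns the dial's card clockwise, so that its zero follows a needle that a load has turned; to the back, anticlockwise.
- zero_wheel: Black knurled thumbwheel, 40 mm across, 10 mm wide. Origin on its axle (along the scale's y), 12 mm below the panel's face when not pressed. Its crown stands about 8 mm out of the slot but runs out of true, up to 2 mm either way, as it turns. Its springy mount yields 1 mm for 10 N (stop at 3 mm). Stiff: 3 N along the rim, so less than about 5 N of press slips; stays where left.
- needle_tip (a point): Tip of the black needle on the white dial, 38 mm from its pivot. 500 g turns it clockwise through one full turn (100 g = 1.257 rad). The zero wheel does not turn it: it turns the card with the marks under it, 0.3 rad (11 mm at the marks) for 10 mm of rim travel without slip. A flat fingertip drives only some 20 mm of rim in one stroke, so several strokes may be needed.
- dial_center (a point): Pivot of the needle, in the needle's plane; fixed in the scale, its x axis points up the slope (12 o'clock), y to the left, z out of the dial.
- mark_zero (a point): Red zero mark on the dial's turning card, near 12 o'clock at the start; the point where the needle's tip is when it points at it.
- mark_100 (a point): Long black 100 g mark of the card, 1.257 rad clockwise of its zero; the point where the needle's tip is when it points at it. Marks are 10 g apart, longer each 50 g, longest each 100 g.
- bowl_in (a point): Loose white weighing bowl, 150 mm across at the rim (96 mm at the foot), 42 mm high, wall 3.5 mm, about 50 to 100 g, standing on the platform at the start; this point is the centre of its inner floor, 4 mm above its underside. z along the bowl's axis.
- platform_top (a point): Centre of the top face of the scale's round steel platform (130 mm across, 86 mm above the worktop when unloaded, centred 55 mm behind the scale's origin), on which the bowl stands. It is sprung and sinks 4 mm for each 100 g. A 26 cm tall kettle stands on a mat behind the scale, its middle near x = 0.82, y = -0.15 m.
- tomato_center (a point): Ripe red tomato with green stalk, about 57 mm across and 62 mm high, 100 g, standing on the chopping board (top 23 mm above the worktop); this point is its centre, 31 mm above its underside.
- garlic_center (a point): White garlic bulb, 61 mm across, 59 mm high, on the chopping board; this point is its centre. Leave alone.
- lemon_center (a point): Yellow lemon, 72 x 55 x 56 mm, on the chopping board; this point is its centre. Leave alone.
- salt_center (a point): Salt shaker, 44 mm across, 90 mm high, on the worktop behind the chopping board; this point is its centre. Leave alone.

How it is judged (in metres and radians):
On the way:
1. With only the empty bowl on the scale and the hand off it, the needle rests on the zero mark (distance between needle_tip and mark_zero below 0.004 m and contact force between scale and the fingers below 0.1 N and horizontal distance between tomato_center and bowl_in above 0.08 m), for 0.5 s.
At the end, for the whole second after the job is handed in: The tomato lies at rest in the bowl (centre within 45 mm of the bowl's middle), the bowl stands level on the platform within 20 mm of its centre, and the needle's tip is within 6 mm of the 100 g mark, which is the tomato's own weight (distance between needle_tip and mark_100 below 0.006 m and horizontal distance between tomato_center and bowl_in below 0.045 m and z of tomato_center in the frame of bowl_in between 0.015 and 0.045 m and horizontal distance between bowl_in and platform_top below 0.02 m and distance between bowl_in and platform_top below 0.022 m and angle between bowl_in's own z axis and vertical below 0.08 rad and linear speed of tomato below 0.02 m/s); the robot touches nothing.
It fails at once if The zero wheel or its panel is pressed with more than 12 N (contact force between zero_wheel and anything else above 12 N or contact force between scale and the fingers above 12 N).
It fails at once if The tomato is dropped or rammed into the bowl (more than 15 N between them) (contact force between tomato and bowl above 15 N).
It fails at once if The bowl is pushed about (more than 30 mm) or tipped (distance of bowl_in from where it was at the start of the episode above 0.03 m or angle between bowl_in's own z axis and vertical above 0.35 rad).
It fails at once if The garlic, the lemon or the salt shaker is moved by more than 20 mm (distance of any of garlic_center, lemon_center, salt_center from where it was at the start of the episode above 0.02 m).
It also fails if it takes over 72 s, if anything falls off the work surface, if the arm or the gripper's body presses on something with over 40 N, if the wrist force passes 120 N, or if a joint passes its speed limit or range.

ROBOT

A 7-joint arm with a two-finger parallel gripper is mounted at the origin on a cart in front of the work surface, level with it; the furniture and walls round the work are solid. World frame = base frame: x ahead of the robot, y to its left, z up, the work surface at z = 0. Lengths are in mm, angles in rad, forces in N, time in s.
With the tool pointing down it reaches from about 375 to 925 mm from the base axis. Payload 3.1 kg.
Tool frame: the origin (TCP) lies between the finger pads; the fingertips stand 25 mm ahead of it and the grasp point (between the pads) lies 6 mm ahead of it; z points along the fingers, y is the line along which they close (so a half turn about z gives the same grasp; the last joint's range is limited). The gripper opens to 85 mm and grips with 20 to 120 N. Pads are 22 mm wide; open, the fingers measure 114 mm over their backs; the gripper's body (76 mm by 85 mm) begins 54 mm behind the grasp point. The pads swing forward as they close: fully open they stand 13 mm farther back than shut.
Start: joints at [-1.335, 0.383, 0.044, 1.598, -0.018, 1.161, -0.05], TCP at [212.941, 614.133, 256.269] pointing down, gripper open.
Joint ranges: [-2.61, 2.61], [-0.41, 2.15], [-1.48, 1.57], [0, 2.5], [-1.57, 4.71], [0.05, 1.97], [-2.85, 2.85]. Speed limits (rad/s): [2.79, 2.79, 3.14, 3.14, 3.14, 3.14, 3.14].

INTERFACE

Orientations are given as a unit quaternion [w, x, y, z].
In Python, from workcell import sense, grab_frame, camera_info, hand_in, recognise, masks_of, mark_of gives the robot as it stands.
- The arm moves only by the shell command python3 -m jog 'ROWS'. ROWS is JSON, a list of rows, each a list of 7 numbers: the shift along the world's x, y, z in units of 40 mm (1.0 is 40 mm), then the turn, a rotation vector about the world's x, y, z in units of 6 degrees (1.0 is 6 degrees), then the finger opening in mm, from 0 to 85.4. In form: [[x, y, z, wx, wy, wz, fingers], ...]. A call has exactly 10 rows; each row shifts and turns the commanded pose from where the row before left it; what a row does not reach is not made up. A row lasts 1/10 s, in which the tool goes at most 50 mm and 8.59 degrees, less where a joint would pass 70% of its speed; a pose out of reach is approached as far as the arm can. A call is refused whole if a number of a shift passes 1 or a number of a turn 1, either way. A call with a gripper value outside its range is refused whole. The fingers move at their own pace and stop on an object; the grip force is fixed at half the most. Time passes only in rows, so rows that do not move let the fingers close, or fill a call up. It gives the time, the measured TCP pose, the force, the opening and the grip force at its end, in the units of the state.
- sense(): the state, without advancing time (a new reading comes with each control period).
- grab_frame(name): name is "side" or "top"; returns (picture, depth): 384x512x3 uint8, blue, green, red; 384x512 float32, mm along the optical axis (not along the pixel's ray), 0 where there is no reading.
- camera_info(name): a dict with "camera_matrix" (3x3 intrinsics, pixels), "R" (3x3) and "t" (3): a world point X has camera coordinates R X + t. Camera axes: x right, y down, z forward; pixel columns grow to the right and rows downward; lengths in mm; the calibration is good to about 2 mm. A picture is of the moment at which its call begins. camera_info takes no time and is no camera call.
- hand_in(): hands the job in; it is judged then, once.
Trained networks look in the newest picture that a camera, given by its name, has taken for a name from the list of things; names that differ only in an ending like _2 or _b are one class to them, and where a whole thing is asked for, a point or a joint stands for the part that bears it (a point fixed in the world has none). Each returns a list of dicts, best first, with "score" (0 to 1); they miss things now and then, are a little off and sometimes report something else, mostly with a low value. They report only what shows in the picture. A call takes as long as a camera call.
- recognise(camera, thing): "rect" ([left, top, right, bottom] in pixels, round what is visible of it).
- masks_of(camera, thing): "mask" (384x512 bool, what is visible of it) and "rect" ([left, top, right, bottom] in pixels, round what is visible of it).
- mark_of(camera, thing): "position" ([column, row] in pixels: a listed point, or the origin of a listed thing).
The state is a dict: "t": time; "joint_pos": joint angles; "qd": joint speeds; "joint_torque": joint torques, N m; "tcp_pos": TCP position; "tool_rot": TCP orientation; "force": force on the tool from outside, world axes, zero at the start; "ft_torque": the same for the moment, N m; "opening": finger opening in mm; "grasp_force": force on a finger pad.
Only numpy, scipy, OpenCV 4.12 (cv2) and the standard library are available. Lean on these libraries where they do the work, as an engineer would, in place of code of your own. Each camera call takes 0.05 s, during which the arm holds its last target. There are 200 camera calls.

## Working session

There is one attempt and no reset: what is moved stays moved. The work goes in short steps, Python scripts to look and compute and a shell command to move; the robot and the scene stay as the last step left them, time stands still between calls to the robot, and variables do not carry over. Pictures are saved under pics/ and viewed, at most 10 in all, crops included, and the job is handed in when it is done.

```bash
mkdir -p pics
cat > h.py <<'E'
import numpy as np, cv2
from workcell import *
def ray(cam,px):
    c=camera_info(cam);K=np.array(c["camera_matrix"]);R=np.array(c["R"]);t=np.array(c["t"])
    d=R.T@np.linalg.solve(K,[px[0],px[1],1]);return -R.T@t,d
def pz(cam,px,z):
    o,d=ray(cam,px);return o+d*(z-o[2])/d[2]
def pd(cam,px,dep):
    o,d=ray(cam,px);u,v=int(round(px[0])),int(round(px[1]))
    w=dep[max(v-1,0):v+2,max(u-1,0):u+2];return o+d*np.median(w[w>0])
def proj(cam,X):
    c=camera_info(cam);p=np.array(c["camera_matrix"])@(np.array(c["R"])@X+np.array(c["t"]));return p[:2]/p[2]
E
python3 - <<'E'
from h import *
ims={}
for c in("side","top"):
    im,d=grab_frame(c);ims[c]=im
    o,_=ray(c,(0,0));print(c,o.round())
    for n in("panel_slot","zero_wheel","needle_tip","dial_center","mark_zero","bowl_in","tomato_center","garlic_center","lemon_center","salt_center"):
        r=mark_of(c,n)
        if r: p=r[0]["position"];print(n,round(r[0]["score"],2),np.round(p,1),pd(c,p,d).round(1))
    cv2.imwrite(f"pics/{c}0.png",im)
print(sense()["t"],sense()["tool_rot"])
cv2.imwrite("pics/a.png",cv2.resize(np.hstack([ims["top"],ims["side"]]),(800,300)))
E
```

```text
side [ 268. -964.  394.]
panel_slot 0.72 [210.6 196.1] [ 474.7 -151.3   61. ]
zero_wheel 0.39 [208.3 202.1] [ 463.  -172.3   54.4]
dial_center 0.72 [196.4 191. ] [456.3 -68.4  47.4]
bowl_in 0.92 [234.3 173.2] [ 546.7 -127.1  107.5]
tomato_center 0.82 [227.3 230.5] [ 458.1 -345.8   60.4]
garlic_center 0.67 [274.1 254.4] [ 507.7 -468.    63. ]
lemon_center 0.97 [283.7 228.4] [ 569.8 -380.3   62.5]
salt_center 0.68 [333.5 226.3] [ 678.6 -400.3   58.4]
top [ 428. -193. 1172.]
panel_slot 0.77 [229.4 238.4] [ 473.5 -145.3   66. ]
zero_wheel 0.54 [227.5 236.1] [ 479.2 -140.3   59.4]
dial_center 0.72 [193.6 243.5] [460.4 -58.2  51.3]
bowl_in 0.8 [195.  195.5] [572.9 -62.   89.1]
tomato_center 0.57 [305.1 241.9] [ 467.9 -327.3   68.1]
garlic_center 0.82 [355.4 219.9] [ 523.  -449.7   67.6]
lemon_center 0.82 [315.7 194.6] [ 581.9 -352.    76.9]
salt_center 0.75 [327.6 152.6] [ 684.5 -380.1   86.2]
1.1 [-2.12190109e-05  1.66098068e-01  9.86109239e-01  1.08575417e-05]
```

View pics/a.png

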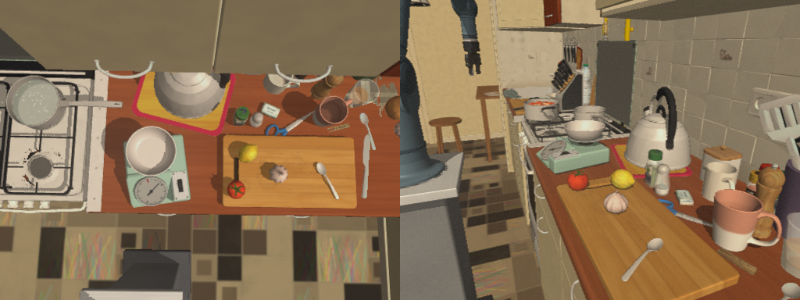

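Run:
```python
from h import *
im=cv2.imread("pics/top0.png")
c=im[160:270,150:250]
cv2.imwrite("pics/b.png",cv2.resize(c,None,fx=5.4,fy=5.4,interpolation=cv2.INTER_CUBIC))
m=masks_of("top","scale");print([(round(x["score"],2),x["rect"]) for x in m])
if m:
    k=m[0]["mask"].astype(np.uint8);cn=max(cv2.findContours(k,0,2)[0],key=cv2.contourArea);print(cv2.minAreaRect(cn))
s=pz("top",(229.4,238.4),60);b=pz("top",(195,195.5),87);print(s,b)
v=(b-s)[:2]; a=np.arctan2(v[1],v[0])-np.arctan2(68,112);print(np.linalg.norm(v),np.hypot(68,112),np.degrees(a))
for n,z in(("tomato",54),):
    print(pz("top",(305.1,241.9),z))
for q in [(-57,-68)]:pass
```

```text
[(0.57, [156.5, 174.0, 245.5, 263.8])]
((200.29998779296875, 219.59999084472656), (84.9942398071289, 80.1859130859375), 81.8698959350586)
[ 473.71994724 -145.03588635   60.        ] [573.15645398 -61.69779523  87.        ]
129.74149800431613 131.0267148332736 8.702761709339901
[ 468.44832763 -329.02901751   54.        ]
```

View pics/b.png

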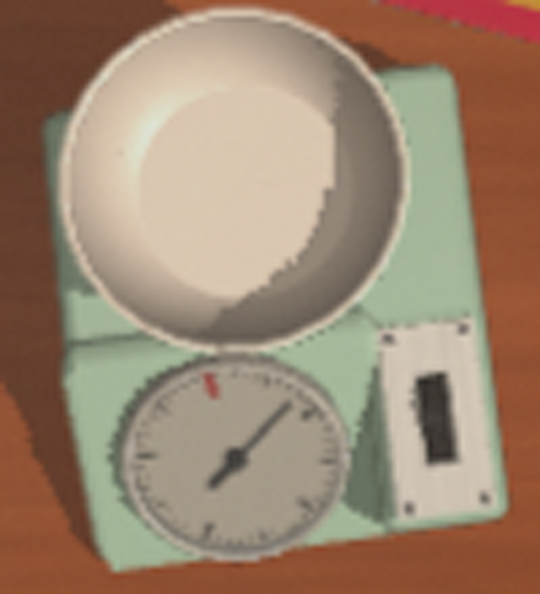

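```bash
R='[0.325,-0.95,0,0,0,0.225,0]'; python3 -m jog '[[0.325,-0.95,0,0,0,0.225,0],[0.325,-0.95,0,0,0,0.225,0],[0.325,-0.95,0,0,0,0.225,0],[0.325,-0.95,0,0,0,0.225,0],[0.325,-0.95,0,0,0,0.225,0],[0.325,-0.95,0,0,0,0.225,0],[0.325,-0.95,0,0,0,0.225,0],[0.325,-0.95,0,0,0,0.225,0],[0.325,-0.95,0,0,0,0.225,0],[0.325,-0.95,0,0,0,0.225,0]]'
python3 -m jog '[[0.325,-0.95,0,0,0,0.225,0],[0.325,-0.95,0,0,0,0.225,0],[0.325,-0.95,0,0,0,0.225,0],[0.325,-0.95,0,0,0,0.225,0],[0.325,-0.95,0,0,0,0.225,0],[0.325,-0.95,0,0,0,0.225,0],[0.325,-0.95,0,0,0,0.225,0],[0.325,-0.95,0,0,0,0.225,0],[0.325,-0.95,0,0,0,0.225,0],[0.325,-0.95,0,0,0,0.225,0]]'
python3 -c "
from workcell import *;s=sense();print(s['tool_rot'],s['ft_torque'],s['joint_pos'])"
```

```text
t: 2.15
tcp_pos: [343.4, 232.5, 256.6]
tool_rot: [0.0, 0.049, 0.999, 0.0]
force: [1.4, 0.4, -0.1]
opening: 0.1
grasp_force: 0.0
t: 3.15
tcp_pos: [473.4, -147.3, 256.8]
tool_rot: [0.001, -0.069, 0.998, 0.0]
force: [0.2, 0.9, 0.8]
opening: -0.1
grasp_force: 0.0
[ 8.62673472e-04 -6.93423676e-02  9.97592496e-01  3.20718878e-04] [ 0.05295598 -0.03137729  0.02801083] [-0.57243181  0.09563505  0.84496394  1.9923583  -0.08216094  1.0856259
  2.01813231]
```

```bash
python3 -m jog '[[0.05,0.005,-0.45,0,0,0,0],[0.05,0.005,-0.5,0,0,0,0],[0.05,0.005,-0.5,0,0,0,0],[0.05,0.005,-0.5,0,0,0,0],[0.05,0.005,-0.5,0,0,0,0],[0,0,-0.5,0,0,0,0],[0,0,-0.5,0,0,0,0],[0,0,-0.4,0,0,0,0],[0,0,0,0,0,0,0],[0,0,0,0,0,0,0]]'
python3 - <<'E'
from h import *
im,d=grab_frame("top");c=im[160:270,150:250]
im2,d2=grab_frame("side")
# tip location check in the side view
t=np.array(sense()["tcp_pos"]);tip=t-[0,0,25];p=proj("side",tip);q=proj("side",np.array([475.5,-147.5,60]));print(t,p,q)
cc=im2[130:240,160:260]
cv2.imwrite("pics/c.png",cv2.resize(np.hstack([c,cc]),None,fx=4,fy=4,interpolation=cv2.INTER_CUBIC))
E
```

```text
t: 4.15
tcp_pos: [483.1, -145.0, 102.5]
tool_rot: [-0.0, -0.069, 0.998, -0.0]
force: [-0.1, 0.6, 1.1]
opening: 0.1
grasp_force: 0.0
[ 483.92753646 -145.14736504  103.33718483] [213.2956053  188.54301256] [210.52321424 195.92500832]
```

View pics/c.png

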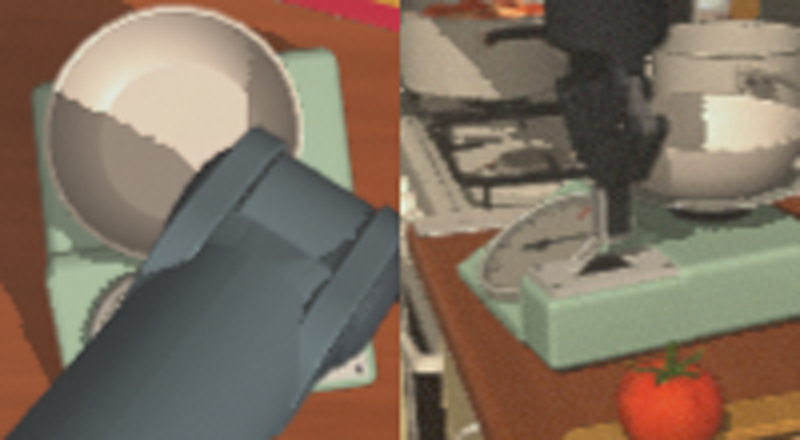

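```bash
python3 -m jog '[[0,-0.02,-0.025,0,0,0,0],[0,-0.02,-0.025,0,0,0,0],[0,0,-0.025,0,0,0,0],[0,0,-0.025,0,0,0,0],[0,0,-0.025,0,0,0,0],[0,0,0,0,0,0,0],[0,0,0,0,0,0,0],[0,0,0,0,0,0,0],[0,0,0,0,0,0,0],[0,0,0,0,0,0,0]]'
python3 - <<'E'
from workcell import *
s=sense();print(s['tcp_pos'],s['force'])
E
```

```text
t: 5.25
tcp_pos: [483.0, -146.4, 97.3]
tool_rot: [0.0, -0.069, 0.998, 0.0]
force: [0.2, 0.9, -0.1]
opening: -0.1
grasp_force: 0.0
[ 482.96300344 -146.44972005   97.29671169] [ 0.18870321  0.85566885 -0.1121605 ]
```

```bash
python3 -m jog '[[0,0,-0.01,0,0,0,0],[0,0,-0.01,0,0,0,0],[0,0,0,0,0,0,0],[0,0,0,0,0,0,0],[0,0,0,0,0,0,0],[0,0,0,0,0,0,0],[0,0,0,0,0,0,0],[0,0,0,0,0,0,0],[0,0,0,0,0,0,0],[0,0,0,0,0,0,0]]'|grep -E "tcp|force: \["
python3 -m jog '[[0,0,-0.01,0,0,0,0],[0,0,-0.005,0,0,0,0],[0,0,0,0,0,0,0],[0,0,0,0,0,0,0],[0,0,0,0,0,0,0],[0,0,0,0,0,0,0],[0,0,0,0,0,0,0],[0,0,0,0,0,0,0],[0,0,0,0,0,0,0],[0,0,0,0,0,0,0]]'|grep -E "tcp|force: \["
```

```text
tcp_pos: [483.0, -146.5, 96.5]
force: [-0.3, -1.3, 0.1]
tcp_pos: [482.9, -146.5, 95.9]
force: [0.7, 0.9, 0.2]
```

```bash
python3 -m jog '[[0,0,-0.01,0,0,0,0],[0,0,-0.005,0,0,0,0],[0,0,0,0,0,0,0],[0,0,0,0,0,0,0],[0,0,0,0,0,0,0],[0,0,0,0,0,0,0],[0,0,0,0,0,0,0],[0,0,0,0,0,0,0],[0,0,0,0,0,0,0],[0,0,0,0,0,0,0]]'|grep -E "tcp|force: \["
```

```text
tcp_pos: [482.9, -146.4, 95.3]
force: [0.8, -0.5, -0.3]
```

```bash
python3 -c "
from workcell import *
for i in range(3): s=sense();print(s['t'],s['force'])"
```

```text
8.25 [ 0.75136026 -0.45863677 -0.33918255]
8.25 [ 0.75136026 -0.45863677 -0.33918255]
8.25 [ 0.75136026 -0.45863677 -0.33918255]
```

Tip at about 70.3; continuing down.

```bash
python3 -m jog '[[0,0,-0.01,0,0,0,0],[0,0,-0.005,0,0,0,0],[0,0,0,0,0,0,0],[0,0,0,0,0,0,0],[0,0,0,0,0,0,0],[0,0,0,0,0,0,0],[0,0,0,0,0,0,0],[0,0,0,0,0,0,0],[0,0,0,0,0,0,0],[0,0,0,0,0,0,0]]'|grep -E "tcp|force: \["
```

```text
tcp_pos: [482.9, -146.5, 94.7]
force: [-0.9, 1.5, -0.3]
```

```bash
python3 -m jog '[[0,0,-0.01,0,0,0,0],[0,0,-0.005,0,0,0,0],[0,0,0,0,0,0,0],[0,0,0,0,0,0,0],[0,0,0,0,0,0,0],[0,0,0,0,0,0,0],[0,0,0,0,0,0,0],[0,0,0,0,0,0,0],[0,0,0,0,0,0,0],[0,0,0,0,0,0,0]]'|grep -E "tcp|force: \["
```

```text
tcp_pos: [483.0, -146.5, 94.1]
force: [0.1, 0.6, -0.2]
```

```bash
python3 -m jog '[[0,0,-0.01,0,0,0,0],[0,0,-0.005,0,0,0,0],[0,0,0,0,0,0,0],[0,0,0,0,0,0,0],[0,0,0,0,0,0,0],[0,0,0,0,0,0,0],[0,0,0,0,0,0,0],[0,0,0,0,0,0,0],[0,0,0,0,0,0,0],[0,0,0,0,0,0,0]]'|grep -E "tcp|force: \["
```

```text
tcp_pos: [482.9, -146.5, 93.5]
force: [0.1, 0.7, -0.5]
```

```bash
python3 -m jog '[[0,0,-0.01,0,0,0,0],[0,0,-0.005,0,0,0,0],[0,0,0,0,0,0,0],[0,0,0,0,0,0,0],[0,0,0,0,0,0,0],[0,0,0,0,0,0,0],[0,0,0,0,0,0,0],[0,0,0,0,0,0,0],[0,0,0,0,0,0,0],[0,0,0,0,0,0,0]]'|grep -E "tcp|force: \["
```

```text
tcp_pos: [482.9, -146.4, 92.9]
force: [-0.6, -0.1, -1.3]
```

```bash
python3 -m jog '[[0,0,-0.01,0,0,0,0],[0,0,-0.005,0,0,0,0],[0,0,0,0,0,0,0],[0,0,0,0,0,0,0],[0,0,0,0,0,0,0],[0,0,0,0,0,0,0],[0,0,0,0,0,0,0],[0,0,0,0,0,0,0],[0,0,0,0,0,0,0],[0,0,0,0,0,0,0]]'|grep -E "tcp|force: \["
```

```text
tcp_pos: [483.0, -146.5, 92.3]
force: [-1.0, -0.2, 0.0]
```

```bash
python3 -m jog '[[0,0,-0.01,0,0,0,0],[0,0,-0.005,0,0,0,0],[0,0,0,0,0,0,0],[0,0,0,0,0,0,0],[0,0,0,0,0,0,0],[0,0,0,0,0,0,0],[0,0,0,0,0,0,0],[0,0,0,0,0,0,0],[0,0,0,0,0,0,0],[0,0,0,0,0,0,0]]'|grep -E "tcp|force: \["
```

```text
tcp_pos: [483.0, -146.5, 91.8]
force: [-0.5, 0.4, 6.3]
```

```bash
python3 -m jog '[[-0.01,-0.0014,0,0,0,0,0],[-0.01,-0.0014,0,0,0,0,0],[-0.01,-0.0014,0,0,0,0,0],[-0.01,-0.0014,0,0,0,0,0],[-0.01,-0.0014,0,0,0,0,0],[-0.01,-0.0014,0,0,0,0,0],[-0.01,-0.0014,0,0,0,0,0],[-0.01,-0.0014,0,0,0,0,0],[-0.01,-0.0014,0,0,0,0,0],[-0.01,-0.0014,0,0,0,0,0]]'|grep -E "t:|tcp|force: \["
python3 -c "
from h import *
im,d=grab_frame('side')
for n in('needle_tip','mark_zero','mark_100','dial_center'):
    r=mark_of('side',n);print(n,[(round(x['score'],2),np.round(x['position'],1)) for x in r[:2]])"
```

```text
t: 15.25
tcp_pos: [479.3, -147.2, 91.9]
tool_rot: [0.0, -0.069, 0.998, -0.0]
force: [3.4, 0.0, 3.4]
needle_tip []
mark_zero [(0.35, array([333.2, 229.2]))]
mark_100 []
dial_center [(0.63, array([196.3, 190. ])), (0.37, array([212.8, 196.7]))]
```

```bash
python3 -m jog '[[0,0,-0.0075,0,0,0,0],[-0.01,-0.0014,-0.001,0,0,0,0],[-0.01,-0.0014,-0.001,0,0,0,0],[-0.01,-0.0014,-0.001,0,0,0,0],[-0.01,-0.0014,-0.001,0,0,0,0],[-0.01,-0.0014,-0.001,0,0,0,0],[-0.01,-0.0014,-0.001,0,0,0,0],[-0.01,-0.0014,-0.001,0,0,0,0],[-0.01,-0.0014,-0.001,0,0,0,0],[-0.01,-0.0014,-0.001,0,0,0,0]]'|grep -E "t:|tcp|force: \["
```

```text
t: 16.5
tcp_pos: [476.8, -147.6, 91.7]
tool_rot: [0.001, -0.069, 0.998, -0.0]
force: [3.4, 0.5, 6.5]
```

```bash
python3 -m jog '[[-0.01,-0.0014,-0.001,0,0,0,0],[-0.01,-0.0014,-0.001,0,0,0,0],[-0.01,-0.0014,-0.001,0,0,0,0],[-0.01,-0.0014,-0.001,0,0,0,0],[-0.01,-0.0014,-0.001,0,0,0,0],[-0.01,-0.0014,-0.001,0,0,0,0],[-0.01,-0.0014,-0.001,0,0,0,0],[-0.01,-0.0014,-0.001,0,0,0,0],[-0.01,-0.0014,-0.001,0,0,0,0],[-0.01,-0.0014,-0.001,0,0,0,0]]'|grep -E "t:|tcp|force: \["
python3 -c "
from h import *
im,d=grab_frame('side')
cv2.imwrite('pics/d.png',cv2.resize(im[165:220,165:240],None,fx=10,fy=10,interpolation=cv2.INTER_CUBIC))"
```

```text
t: 17.5
tcp_pos: [473.5, -148.1, 91.8]
tool_rot: [0.002, -0.069, 0.998, -0.0]
force: [3.8, 0.8, 8.7]
```

View pics/d.png

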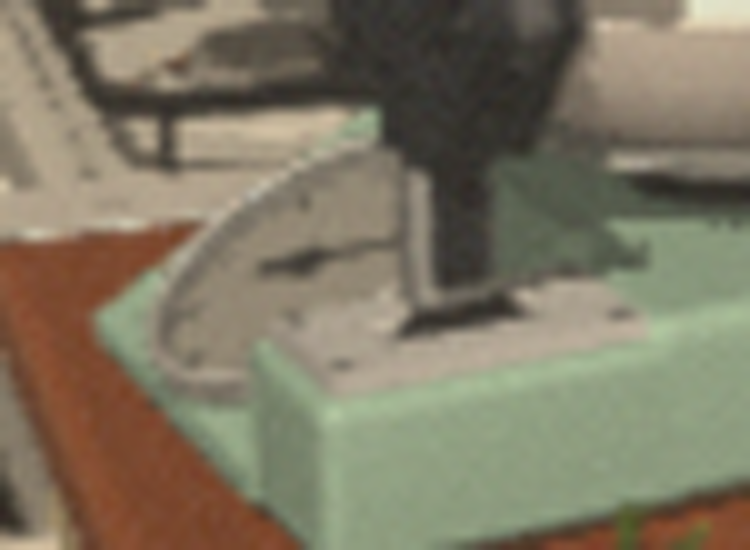

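```bash
python3 -m jog '[[-0.01,-0.0014,0.004,0,0,0,0],[-0.015,-0.002,0.001,0,0,0,0],[-0.015,-0.002,0,0,0,0,0],[-0.015,-0.002,0,0,0,0,0],[-0.015,-0.002,0,0,0,0,0],[-0.015,-0.002,0,0,0,0,0],[-0.015,-0.002,0,0,0,0,0],[-0.015,-0.002,0,0,0,0,0],[-0.015,-0.002,0,0,0,0,0],[0,0,0,0,0,0,0]]'|grep -E "t:|tcp|force: \["
```

```text
t: 18.55
tcp_pos: [467.0, -149.0, 91.7]
tool_rot: [0.001, -0.069, 0.998, 0.0]
force: [2.0, 0.6, 9.6]
```

```bash
python3 -m jog '[[0,0,0.1,0,0,0,0],[0,0,0.3,0,0,0,0],[0.1,0.014,0.3,0,0,0,0],[0.1,0.014,0.3,0,0,0,0],[0.1,0.014,0,0,0,0,0],[0.1,0.014,0,0,0,0,0],[0,0,0,0,0,0,0],[0,0,0,0,0,0,0],[0,0,0,0,0,0,0],[0,0,0,0,0,0,0]]'|grep -E "t:|tcp|force: \["
python3 -c "
from h import *
im,d=grab_frame('side')
cv2.imwrite('pics/e.png',cv2.resize(im[165:220,165:240],None,fx=10,fy=10,interpolation=cv2.INTER_CUBIC))"
```

```text
t: 19.55
tcp_pos: [481.7, -146.6, 130.5]
tool_rot: [-0.0, -0.069, 0.998, 0.0]
force: [-0.8, 0.4, 0.7]
```

View pics/e.png

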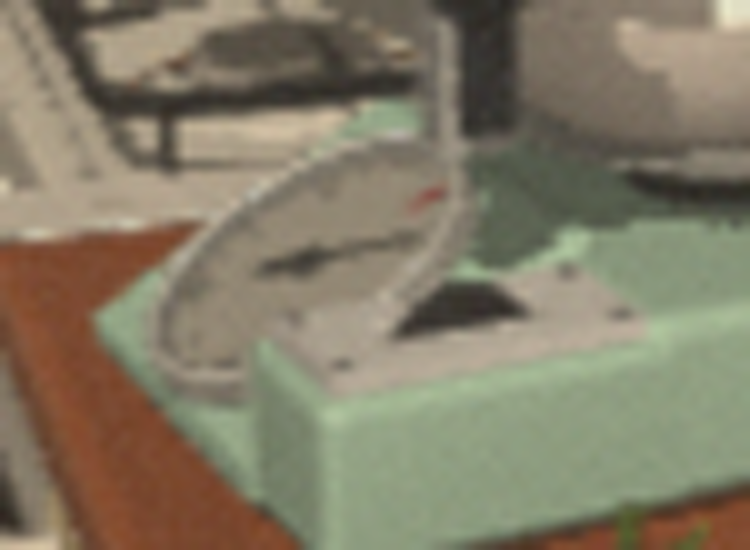

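```bash
cat >> h.py <<'E'
yaw=np.radians(8);Rz=np.array([[np.cos(yaw),-np.sin(yaw),0],[np.sin(yaw),np.cos(yaw),0],[0,0,1]])
n=Rz@[-.5,0,np.cos(np.pi/6)];ux=Rz@[np.cos(np.pi/6),0,.5];uy=Rz@[0,1,0]
def dial(cam,px,C):
    o,d=ray(cam,px);X=o+d*((C-o)@n/(d@n))-C;return np.hypot(X@ux,X@uy),-np.arctan2(X@uy,X@ux)
E
python3 - <<'E'
from h import *
f=lambda x,y,x0,y0,s:(x0+(x+.5)/s-.5,y0+(y+.5)/s-.5)
pt=f(234,460,150,160,5.4);ps=f(305,262,165,165,10)
o1,d1=ray("top",pt);o2,d2=ray("side",ps)
s=np.linalg.lstsq(np.c_[d1,-d2],o2-o1,rcond=None)[0]
A=o1+s[0]*d1;B=o2+s[1]*d2;C=(A+B)/2;print(A,B,Rz.T@(C-np.array([475.5,-147.5,60])))
Ct=A;Cs=B
print("top red",dial("top",f(210,385,150,160,5.4),Ct),"needle",dial("top",f(290,403,150,160,5.4),Ct))
print("side red",dial("side",f(418,202,165,165,10),Cs),dial("side",f(435,192,165,165,10),Cs),"needle",dial("side",f(420,238,165,165,10),Cs))
E
```

```text
[457.47245915 -55.70128496  43.52314226] [455.27526614 -55.24860618  43.52031415] [ -6.13259091  93.79131677 -16.47827179]
top red (np.float64(39.07581855359104), np.float64(-0.1258963407860972)) needle (np.float64(38.27498671031922), np.float64(0.8588860718920595))
side red (np.float64(35.981690971928785), np.float64(0.34687224070083855)) (np.float64(41.438264294737664), np.float64(0.33472363987502607)) needle (np.float64(39.4623034003525), np.float64(0.8449877817312349))
```

```bash
python3 -m jog '[[0.04,0.005,-0.4,0,0,0,0],[0,0,-0.4,0,0,0,0],[0,0,-0.1,0,0,0,0],[0,0,-0.045,0,0,0,0],[0,0,0,0,0,0,0],[0,0,-0.01,0,0,0,0],[0,0,-0.01,0,0,0,0],[0,0,-0.01,0,0,0,0],[0,0,-0.005,0,0,0,0],[0,0,0,0,0,0,0]]'|grep -E "t:|tcp|force: \["
```

```text
t: 20.6
tcp_pos: [484.4, -146.3, 92.6]
tool_rot: [0.001, -0.069, 0.998, 0.0]
force: [-2.4, 2.1, 7.6]
```

```bash
python3 -m jog '[[-0.0125,-0.0017,0.0005,0,0,0,0],[-0.0125,-0.0017,0.0005,0,0,0,0],[-0.0125,-0.0017,0.0005,0,0,0,0],[-0.0125,-0.0017,0.0005,0,0,0,0],[-0.0125,-0.0017,0.0005,0,0,0,0],[-0.0125,-0.0017,0.0005,0,0,0,0],[-0.0125,-0.0017,0.0005,0,0,0,0],[-0.0125,-0.0017,0.0005,0,0,0,0],[-0.0125,-0.0017,0.0005,0,0,0,0],[-0.0125,-0.0017,0.0005,0,0,0,0]]'|grep -E "t:|tcp|force: \["
```

```text
t: 21.6
tcp_pos: [481.3, -146.8, 92.9]
tool_rot: [0.002, -0.069, 0.998, -0.0]
force: [4.0, 3.6, 6.2]
```

```bash
python3 -m jog '[[-0.015,-0.002,0.0005,0,0,0,0],[-0.015,-0.002,0.0005,0,0,0,0],[-0.015,-0.002,0.0005,0,0,0,0],[-0.015,-0.002,0.0005,0,0,0,0],[-0.015,-0.002,0.0005,0,0,0,0],[-0.015,-0.002,0.0005,0,0,0,0],[-0.015,-0.002,0.0005,0,0,0,0],[-0.015,-0.002,0.0005,0,0,0,0],[-0.015,-0.002,0.0005,0,0,0,0],[-0.015,-0.002,0.0005,0,0,0,0]]'|grep -E "t:|tcp|force: \["
```

```text
t: 22.6
tcp_pos: [475.4, -147.7, 93.2]
tool_rot: [0.003, -0.069, 0.998, -0.0]
force: [3.1, 3.3, 6.6]
```

```bash
python3 -m jog '[[-0.0165,-0.0022,0.0006,0,0,0,0],[-0.0165,-0.0022,0.0006,0,0,0,0],[-0.0165,-0.0022,0.0006,0,0,0,0],[-0.0165,-0.0022,0.0006,0,0,0,0],[-0.0165,-0.0022,0.0006,0,0,0,0],[-0.0165,-0.0022,0.0006,0,0,0,0],[-0.0165,-0.0022,0.0006,0,0,0,0],[-0.0165,-0.0022,0.0006,0,0,0,0],[-0.0165,-0.0022,0.0006,0,0,0,0],[-0.0165,-0.0022,0.0006,0,0,0,0]]'|grep -E "t:|tcp|force: \["
```

```text
t: 23.6
tcp_pos: [468.5, -148.8, 93.4]
tool_rot: [0.002, -0.069, 0.998, -0.0]
force: [2.8, 2.9, 8.2]
```

```bash
python3 -m jog '[[0,0,0.1,0,0,0,0],[0,0,0.3,0,0,0,0],[0.1,0.014,0.3,0,0,0,0],[0.1,0.014,0.3,0,0,0,0],[0.1,0.014,0,0,0,0,0],[0.05,0.007,0,0,0,0,0],[0,0,0,0,0,0,0],[0,0,0,0,0,0,0],[0,0,0,0,0,0,0],[0,0,0,0,0,0,0]]'|grep -E "t:|tcp|force: \["
python3 -c "
from h import *
im,d=grab_frame('side')
cv2.imwrite('pics/f.png',cv2.resize(im[165:220,165:240],None,fx=10,fy=10,interpolation=cv2.INTER_CUBIC))"
```

```text
t: 24.6
tcp_pos: [479.7, -146.8, 131.9]
tool_rot: [-0.0, -0.069, 0.998, 0.0]
force: [0.1, 1.2, 0.4]
```

View pics/f.png

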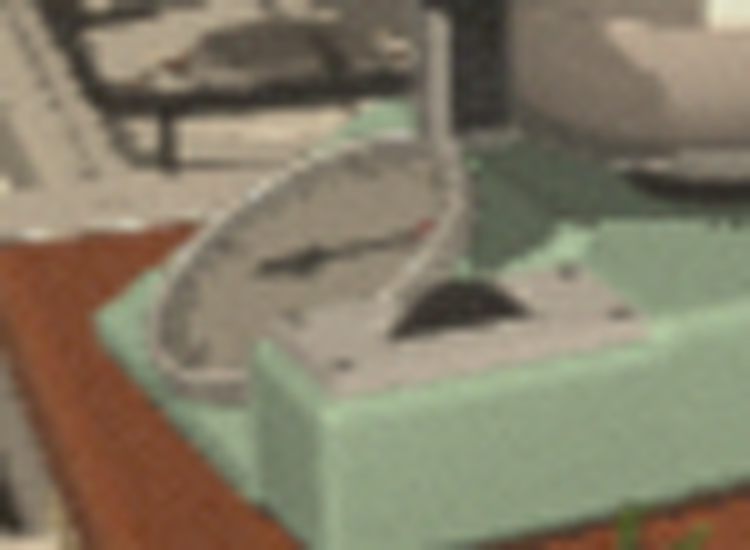

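```bash
python3 -m jog '[[0,-0.3,0.3,0,0,0,0],[-0.05,-0.6,0.3,0,0,0,80],[-0.05,-0.7,0.1,0,0,0,80],[-0.05,-0.7,0,0,0,0,80],[-0.05,-0.7,0,0,0,0,80],[-0.05,-0.7,0,0,0,0,80],[-0.05,-0.6,0,0,0,0,80],[0,-0.25,0,0,0,0,80],[0,0,0,0,0,0,80],[0,0,0,0,0,0,80]]'
python3 - <<'E'
from h import *
im,d=grab_frame("top");im2,d2=grab_frame("side")
cv2.imwrite("pics/g.png",cv2.resize(im[205:270,150:250],None,fx=8,fy=8,interpolation=cv2.INTER_CUBIC))
cv2.imwrite("pics/top1.png",im);cv2.imwrite("pics/side1.png",im2)
print(pz("side",(227.3,230.5),54),pz("top",(305.1,241.9),54))
for c in("top","side"):
    m=masks_of(c,"tomato_center")
    if m:
        k=m[0]["mask"];v,u=np.nonzero(k);print(c,m[0]["score"],m[0]["rect"],u.mean(),v.mean(),pz(c,(u.mean(),v.mean()),56))
print(sense()["tcp_pos"])
E
```

```text
t: 25.65
tcp_pos: [468.4, -327.9, 160.3]
tool_rot: [0.0, -0.069, 0.998, 0.001]
force: [0.7, -0.1, 0.4]
opening: 79.9
grasp_force: 0.0
[ 461.76470769 -334.03850421   54.        ] [ 468.44832763 -329.02901751   54.        ]
side 0.76 [214.4, 221.4, 243.1, 244.2] 227.28180039138942 231.0508806262231 [ 459.84468825 -340.09440071   56.        ]
[ 468.74218889 -327.03882596  160.06740832]
```

View pics/g.png

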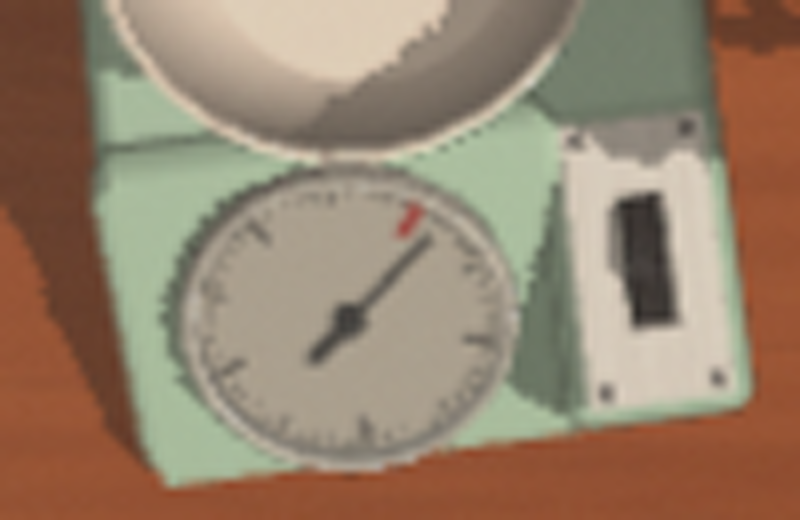

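Run:
```python
from h import *
f=lambda x,y:(150+(x+.5)/8-.5,205+(y+.5)/8-.5)
C=np.array([457.5,-55.7,43.5])
o,d=ray("top",f(348,320));C=o+d*((C-o)@n/(d@n))
im=cv2.imread("pics/top1.png")[205:270,150:250].astype(int)
m=(im[...,2]-im[...,1]>50)&(np.indices(im.shape[:2])[0]<40)&(np.indices(im.shape[:2])[0]>20)&(abs(np.indices(im.shape[:2])[1]-50)<8);v,u=np.nonzero(m);print(u.mean(),v.mean(),len(u))
print(dial("top",(150+u.mean(),205+v.mean()),C))
for p in [(398,235),(410,220),(420,206),(428,238),(400,266)]:print(p,dial("top",f(*p),C))
```

```text
51.0 27.0 5
(np.float64(39.29818247743353), np.float64(0.6551127115820672))
(398, 235) (np.float64(32.749447678703866), np.float64(0.6255295104194107))
(410, 220) (np.float64(38.92985957801999), np.float64(0.6471741838677115))
(420, 206) (np.float64(44.515965628920306), np.float64(0.6549379218127842))
(428, 238) (np.float64(37.05399671860612), np.float64(0.8554838727174757))
(400, 266) (np.float64(24.3256743707159), np.float64(0.8490972549924661))
```

```bash
python3 -m jog '[[0,0.25,0,0,0,0,0],[0.05,0.6,0,0,0,0,0],[0.05,0.7,0,0,0,0,0],[0.05,0.7,0,0,0,0,0],[0.05,0.7,0,0,0,0,0],[0.05,0.7,-0.1,0,0,0,0],[0.05,0.6,-0.3,0,0,0,0],[0,0.3,-0.4,0,0,0,0],[0,0,-0.5,0,0,0,0],[0,0,-0.28,0,0,0,0]]'|grep -E "t:|tcp|force: \["
python3 -m jog '[[0,0,0,0,0,0,0],[0,0,-0.05,0,0,0,0],[0,0,-0.01,0,0,0,0],[0,0,-0.01,0,0,0,0],[0,0,-0.01,0,0,0,0],[0,0,-0.01,0,0,0,0],[0,0,0,0,0,0,0],[0,0,0,0,0,0,0],[0,0,0,0,0,0,0],[0,0,0,0,0,0,0]]'|grep -E "t:|tcp|force: \["
```

```text
t: 26.85
tcp_pos: [479.3, -144.4, 95.7]
tool_rot: [-0.001, -0.07, 0.998, 0.001]
force: [-0.3, -0.1, 0.7]
t: 27.85
tcp_pos: [480.7, -147.1, 93.9]
tool_rot: [0.001, -0.069, 0.998, -0.0]
force: [-0.3, -1.0, 5.6]
```

```bash
python3 -m jog '[[0,0,-0.0125,0,0,0,0],[-0.0125,-0.0017,0.0008,0,0,0,0],[-0.0125,-0.0017,0.0008,0,0,0,0],[-0.0125,-0.0017,0.0008,0,0,0,0],[-0.0125,-0.0017,0.0008,0,0,0,0],[-0.0125,-0.0017,0.0008,0,0,0,0],[-0.0125,-0.0017,0.0008,0,0,0,0],[-0.0125,-0.0017,0.0008,0,0,0,0],[-0.0125,-0.0017,0.0008,0,0,0,0],[-0.0125,-0.0017,0.0008,0,0,0,0]]'|grep -E "t:|tcp|force: \["
```

```text
t: 28.85
tcp_pos: [477.2, -147.6, 94.0]
tool_rot: [0.002, -0.069, 0.998, -0.0]
force: [2.7, 0.1, 4.8]
```

```bash
python3 -m jog '[[0,0,-0.015,0,0,0,0],[-0.0125,-0.0017,0,0,0,0,0],[-0.0125,-0.0017,0,0,0,0,0],[-0.0125,-0.0017,0,0,0,0,0],[-0.0125,-0.0017,0,0,0,0,0],[-0.0125,-0.0017,0,0,0,0,0],[-0.0125,-0.0017,0,0,0,0,0],[-0.0125,-0.0017,0,0,0,0,0],[-0.0125,-0.0017,0,0,0,0,0],[-0.0125,-0.0017,0,0,0,0,0]]'|grep -E "t:|tcp|force: \["
```

```text
t: 29.85
tcp_pos: [473.3, -148.2, 93.8]
tool_rot: [0.002, -0.069, 0.998, -0.0]
force: [3.8, -0.0, 7.5]
```

```bash
python3 -m jog '[[0,0,0.1,0,0,0,0],[0,0,0.5,0,0,0,0],[0,-0.4,0.6,0,0,0,80],[-0.02,-0.7,0.48,0,0,0,80],[-0.02,-0.8,0,0,0,0,80],[-0.02,-0.8,0,0,0,0,80],[-0.02,-0.8,0,0,0,0,80],[-0.02,-0.7,0,0,0,0,80],[0,-0.3,0,0,0,0,80],[0,0,0,0,0,0,80]]'|grep -E "t:|tcp|force: \["
python3 - <<'E'
from h import *
im,d=grab_frame("top");cv2.imwrite("pics/top2.png",im)
im2,d2=grab_frame("side")
c=im[215:255,165:225];cv2.imwrite("pics/h.png",cv2.resize(c,None,fx=10,fy=10,interpolation=cv2.INTER_CUBIC))
m=masks_of("side","tomato_center");v,u=np.nonzero(m[0]["mask"]);ps=(u.mean(),v.mean());p2=mark_of("side","tomato_center")[0]["position"]
o1,d1=ray("top",(305.1,241.9))
for q in(ps,p2):
    o2,d2=ray("side",q);s=np.linalg.lstsq(np.c_[d1,-d2],o2-o1,rcond=None)[0];print(o1+s[0]*d1,o2+s[1]*d2)
t0=cv2.imread("pics/top0.png").astype(int)
k=(t0[...,2]-t0[...,1]>70);k[:,:290]=0;k[:,320:]=0;k[:230]=0;k[255:]=0;v,u=np.nonzero(k);print(u.mean(),v.mean(),len(u),u.min(),u.max(),v.min(),v.max(),pz("top",(u.mean(),v.mean()),58))
print(sense()["tcp_pos"])
E
```

```text
t: 30.85
tcp_pos: [464.8, -329.1, 158.8]
tool_rot: [-0.002, -0.067, 0.998, 0.0]
force: [-0.4, 0.8, -0.6]
[ 468.61590299 -329.58566663   49.40775718] [ 462.74391276 -328.00408568   49.00177114]
[ 468.55421578 -329.38075505   51.09823635] [ 467.8931339  -329.19721154   51.05186459]
303.3259259259259 243.63333333333333 270 293 313 232 254 [ 464.05696229 -324.235079     58.        ]
[ 467.34050056 -325.50554767  159.11236031]
```

View pics/h.png

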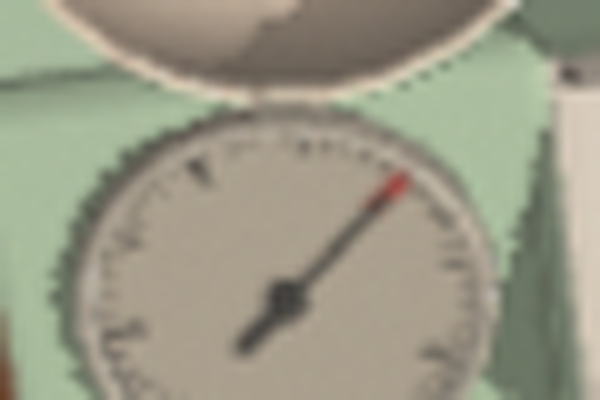

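```bash
python3 -m jog '[[0,-0.04,-0.4,0,0,0,82],[0,0,-0.6,0,0,0,82],[0,0,-0.6,0,0,0,82],[0,0,-0.5,0,0,0,82],[0,0,-0.33,0,0,0,82],[0,0,0,0,0,0,82],[0,0,0,0,0,0,30],[0,0,0,0,0,0,30],[0,0,0,0,0,0,30],[0,0,0,0,0,0,30]]'
python3 -m jog '[[0,0,0,0,0,0,30],[0,0,0,0,0,0,30],[0,0,0.2,0,0,0,30],[0,0,0.6,0,0,0,30],[0,0,0.8,0,0,0,30],[0,0,0.9,0,0,0,30],[0,0,0.9,0,0,0,30],[0,0,0.6,0,0,0,30],[0,0,0,0,0,0,30],[0,0,0,0,0,0,30]]'
```

```text
t: 32.05
tcp_pos: [468.2, -329.9, 64.4]
tool_rot: [0.001, -0.069, 0.998, -0.0]
force: [-0.9, 1.9, 4.9]
opening: 51.0
grasp_force: 62.3
t: 33.05
tcp_pos: [467.2, -329.7, 223.2]
tool_rot: [0.001, -0.069, 0.998, -0.0]
force: [-0.1, 0.8, -1.4]
opening: 51.3
grasp_force: 62.8
```

```bash
python3 - <<'E'
from h import *
print(pz("top",(193.1,192.9),125),pz("top",(195,195.5),87))
p=np.array([475.5,-147.5,0])+Rz@[112,68,0];print(p)
E
python3 -m jog '[[0.1,0.3,0,0,0,0,30],[0.3,0.7,0,0,0,0,30],[0.3,0.8,0,0,0,0,30],[0.35,0.9,0,0,0,0,30],[0.35,0.9,0,0,0,0,30],[0.35,0.9,0,0,0,0,30],[0.35,0.9,0,0,0,0,30],[0.35,0.8,0,0,0,0,30],[0.17,0.45,0,0,0,0,30],[0,0,0,0,0,0,30]]'
```

```text
[574.02845995 -61.72742714 125.        ] [573.15645398 -61.69779523  87.        ]
[576.94625283 -64.57438402   0.        ]
t: 34.05
tcp_pos: [572.1, -57.0, 220.3]
tool_rot: [-0.002, -0.073, 0.997, 0.001]
force: [0.1, 0.6, -1.2]
opening: 51.4
grasp_force: 62.8
```

```bash
python3 -m jog '[[0.03,0.04,-0.1,0,0,0,30],[0,0,-0.4,0,0,0,30],[0,0,-0.5,0,0,0,30],[0,0,-0.5,0,0,0,30],[0,0,-0.4,0,0,0,30],[0,0,-0.2,0,0,0,30],[0,0,-0.1,0,0,0,30],[0,0,-0.05,0,0,0,30],[0,0,-0.05,0,0,0,30],[0,0,0,0,0,0,30]]'
python3 -m jog '[[0,0,-0.02,0,0,0,30],[0,0,-0.02,0,0,0,30],[0,0,-0.02,0,0,0,30],[0,0,-0.02,0,0,0,30],[0,0,-0.02,0,0,0,30],[0,0,-0.02,0,0,0,30],[0,0,0,0,0,0,30],[0,0,0,0,0,0,30],[0,0,0,0,0,0,30],[0,0,0,0,0,0,30]]'
python3 - <<'E'
from h import *
im,d=grab_frame("side")
cv2.imwrite('pics/i.png',cv2.resize(im[130:220,165:285],None,fx=6,fy=6,interpolation=cv2.INTER_CUBIC))
E
```

```text
t: 35.05
tcp_pos: [573.6, -62.0, 131.1]
tool_rot: [0.001, -0.069, 0.998, 0.0]
force: [0.7, 0.6, -1.9]
opening: 51.9
grasp_force: 62.8
t: 36.05
tcp_pos: [573.3, -61.9, 125.9]
tool_rot: [0.0, -0.069, 0.998, -0.0]
force: [0.5, -0.2, -0.1]
opening: 51.7
grasp_force: 62.9
```

View pics/i.png

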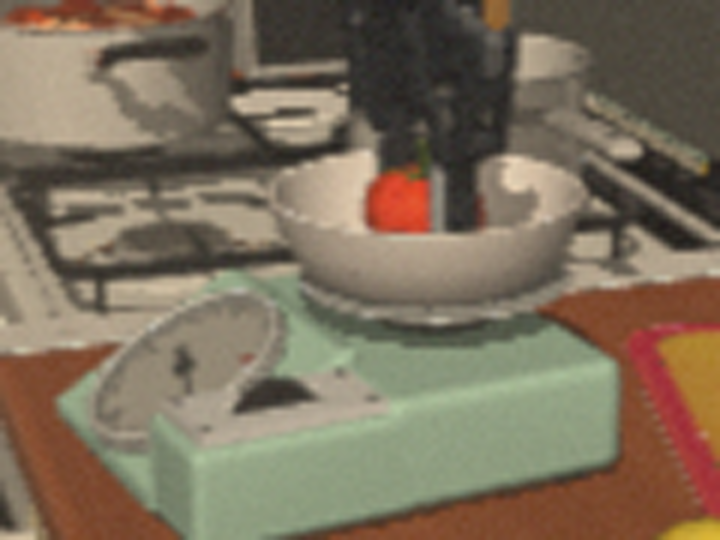

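```bash
python3 -m jog '[[0,0,0,0,0,0,58],[0,0,0,0,0,0,66],[0,0,0,0,0,0,68],[0,0,0,0,0,0,68],[0,0,0.05,0,0,0,68],[0,0,0.2,0,0,0,68],[0,0,0.5,0,0,0,68],[0,0,0.8,0,0,0,68],[0,0,0.9,0,0,0,68],[0,0,0.9,0,0,0,68]]'
python3 -m jog '[[-0.4,-0.9,0.3,0,0,0,68],[-0.4,-0.9,0,0,0,0,68],[-0.4,-0.9,0,0,0,0,68],[-0.2,-0.9,0,0,0,0,68],[-0.2,-0.9,0,0,0,0,68],[-0.2,-0.9,0,0,0,0,68],[0,-0.5,0,0,0,0,68],[0,0,0,0,0,0,68],[0,0,0,0,0,0,68],[0,0,0,0,0,0,68]]'
python3 - <<'E'
from h import *
im,d=grab_frame("top")
cv2.imwrite('pics/j.png',cv2.resize(im[160:270,150:250],None,fx=5.4,fy=5.4,interpolation=cv2.INTER_CUBIC))
E
```

```text
t: 37.1
tcp_pos: [572.9, -62.2, 261.6]
tool_rot: [0.0, -0.068, 0.998, -0.0]
force: [1.1, 0.2, 0.1]
opening: 68.2
grasp_force: 0.0
t: 38.1
tcp_pos: [501.9, -296.1, 271.8]
tool_rot: [0.0, -0.07, 0.998, 0.001]
force: [-0.5, -0.1, 0.2]
opening: 67.8
grasp_force: 0.0
```

View pics/j.png

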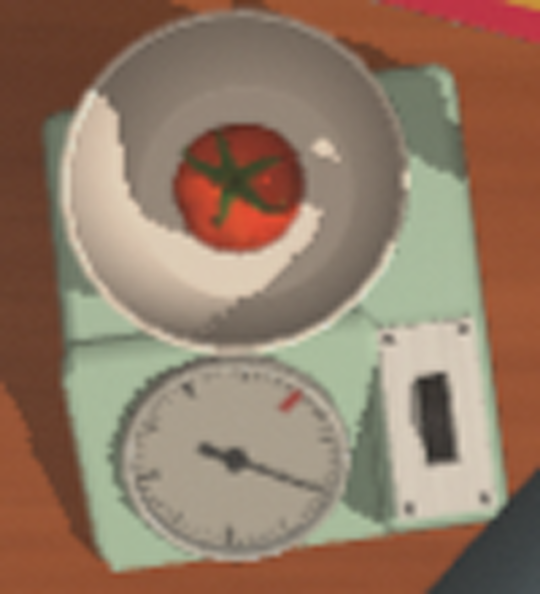

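The tomato (240,185) sits centred in the bowl. The needle tip (322,490) is on the 100 g mark, and the red zero is at (290,402). The arm is clear of everything.

```bash
python3 -c "
from workcell import *;print(hand_in())"
```

```text
the job is handed in; nothing more can be done
None
```

The job is handed in: the scale was zeroed with the empty bowl on it, the tomato now rests in the middle of the bowl, and the last picture shows the needle on the 100 g mark; `hand_in()` returned no verdict.

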